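# Load the vial shaker and set its speed lever

## Task

Load the bench shaker and then set its speed: take the short wide vial that stands on the table (the same kind as the two already on the shaker) and set it down gently and upright in the empty place at the left end of their row, between the rails. Only then swing the speed lever so that it points at the two-dot mark, and let go. Keep the two vials in the row standing in their places and leave the tall slim vial and the small vial on the table alone.

Things in the scene. Friction and masses are not known exactly. Their poses are not given: they have to be found in the camera images.
- shaker: bench vial shaker, white housing 180 (x) x 350 (y) x 50 mm high, fixed to the table; origin at the centre of its underside, z up, -x its front towards the robot, +y its left. Left half: raised platform with the vial row; right half: flat panel, 50 mm above the table, with the lever and an arc of four black marks, from left to right: plain (off), one dot, two dots, three dots
- vial_third: the vial to load: short wide glass vial with grey cap, 33 mm diameter, 56 mm high, 40 g, upright on the table to the left of the shaker, origin at the centre of its underside, z up its axis; grasp round the glass (straight cylinder up to 50 mm)
- vial_row_a: vial of the same kind as vial_third, standing in the right-end place of the row on the shaker; origin at the centre of its underside
- vial_row_b: vial of the same kind as vial_third, standing in the middle place of the row on the shaker; origin at the centre of its underside
- vial_tall: bystander: tall slim vial with red cap, 25 mm diameter, 82 mm high, standing on the table left of the shaker; origin at the centre of its underside
- vial_small: bystander: small vial with orange cap, 21 mm diameter, 40 mm high, standing on the table near the robot; origin at the centre of its underside
- empty_place (a point): centre of the empty left-end place of the row, on the platform (62 mm above the table); axes as the shaker's: y along the row, x across it. The row stands in a channel 45 mm wide and 130 mm long inside, its steel rails and end stops 6 mm high; three vials at 40 mm pitch, this place's centre 25 mm from the left end stop
- speed_lever (a joint): angle of the speed lever about its upright axis, rad, growing anticlockwise seen from above (the knob, on the robot's side of the pivot, moves from left to right); range 0 to 1.70; it points at the plain mark at 0.10, one dot at 0.60, two dots at 1.10, three dots at 1.60; it stays where it is left (about 1 N at the knob moves it)
- lever_knob (a point): middle of the gripping part of the lever's upright black knob, 90 mm above the table; the knob is round, 18 mm diameter, reaches from 67 to 106 mm above the table and stands 60 mm from the pivot; below it runs the flat steel arm, 12 mm wide, its top 64 mm above the table
- lever_pivot (a point): point on the lever's upright hinge axis at the panel's surface (50 mm above the table); steel hub 32 mm diameter, up to 71 mm above the table
- two_dot_mark (a point): the black mark with two dots, on the panel, 85 mm from the pivot: the lever's tip (76 mm from the pivot, in line with pivot and knob) must point at it
Things that resemble listed ones, but are neither listed nor needed, are in the scene too. What is shaped like the vial_row_a but green is not meant. What is shaped like the vial_third but blue is not meant.

How it is judged:
By the outcome, as a careful person would: the job done as asked, in the order asked, and still so for the second after the job is handed in, with the robot touching nothing.
It also fails if it takes over 48 s, if anything falls off the work surface, if the arm or the gripper's body presses on something with over 40 N, if the wrist force passes 120 N, or if a joint passes its speed limit or range.

## Robot

A 6-joint arm with a two-finger parallel gripper is mounted at the origin on a cart in front of the work surface, level with it; the furniture and walls round the work are solid. World frame = base frame: x ahead of the robot, y to its left, z up, the work surface at z = 0. Lengths are in mm, angles in rad, forces in N, time in s.
With the tool pointing down it reaches from about 350 to 775 mm from the base axis. Payload 7.3 kg.
Tool frame: the origin (TCP) lies at the centre of the arm's flange, where the gripper is bolted on; the fingertips stand 178 mm ahead of it and the grasp point (between the pads) lies 159 mm ahead of it; z points along the fingers, y is the line along which they close (so a half turn about z gives the same grasp; the last joint's range is limited). The gripper opens to 92 mm and grips with 3 to 60 N. Pads are 19 mm wide; open, the fingers measure 130 mm over their backs; the gripper's body (75 mm by 190 mm) begins 47 mm behind the grasp point.
Start: joints at [-1.282, 0.342, 1.524, -0, 1.275, -0.146], TCP at [221.164, -476.145, 404.741] pointing down, gripper open.
Joint ranges: [-2.53, 2.53], [-0.77, 2.02], [0.04, 2.7], [-1, 4.14], [0.28, 2.66], [-3.11, 3.11]. Speed limits (rad/s): [2.57, 2.57, 3.14, 3.14, 3.14, 3.14].

## Interface

Orientations are given as [roll, pitch, yaw] about the fixed x, y, z axes, in that order (R = Rz(yaw) Ry(pitch) Rx(roll)).
In Python, from plant import * gives the robot as it stands. The module is installed in compiled form; this text tells all that it offers.
- The arm moves only by the shell command python3 -m inch 'ROWS'. ROWS is JSON, a list of rows, each a list of 5 numbers: the shift along the tool's x, y, z in m, then the turn about the tool's z in rad, then the opening, from 0 (shut) to 1 (fully open). In form: [[tx, ty, tz, spin, claw], ...]. A call has 1 to 8 rows; each row is the pose to reach, as a shift and turn from the pose commanded when the call began, along the tool's axes at that moment; what a row does not reach only later rows make up. A row lasts 1/12 s, in which the tool goes at most 41.7 mm and 7.16 degrees, less where a joint would pass 70% of its speed; a pose out of reach is approached as far as the arm can. A call with a gripper value outside its range is refused whole. The fingers move at their own pace and stop on an object; the grip force is fixed at half the most. Time passes only in rows, so rows that repeat a pose let the fingers close. It gives the time, the measured TCP pose, the force, the opening and the grip force at its end, in the units of the state.
- get_obs(): the state, without advancing time (a new reading comes with each control period).
- capture(name): name is "side" or "top" or "wrist"; returns a dict with "color" (420x560x3 uint8, red, green, blue), "intrinsics" (3x3 intrinsics, pixels), "distortion" ([k1, k2, p1, p2, k3] as OpenCV has them; the pictures are not rectified), "pose" (4x4, takes a point from camera to world coordinates). Camera axes: x right, y down, z forward; pixel columns grow to the right and rows downward; lengths in mm; the calibration is good to about 2 mm. A picture is of the moment at which its call begins. There is no depth.
- close_job(): hands the job in; it is judged then, once.
Trained networks look in a picture, given as the dict that the camera call returned (one of the last four; its "shot" number tells which), for a name from the list of things; names that differ only in an ending like _2 or _b are one class to them, and where a whole thing is asked for, a point or a joint stands for the part that bears it (a point fixed in the world has none). Each returns a list of dicts, best first, with "conf" (0 to 1); they miss things now and then, are a little off and sometimes report something else, mostly with a low value. They report only what shows in the picture. A call takes as long as a camera call. They do not tell look-alikes from the thing itself.
- look_for(picture, target): "rect" ([centre column, centre row, width, height] in pixels, round what is visible of it).
- trace(picture, target): "pixels" (420x560 bool, what is visible of it) and "rect" ([centre column, centre row, width, height] in pixels, round what is visible of it).
- tip_of(picture, target): "centre" ([column, row] in pixels: a listed point, or the origin of a listed thing).
The state is a dict: "time": time; "joint_positions": joint angles; "dq": joint speeds; "tau": joint torques, N m; "tool_pos": TCP position; "tcp_rot": TCP orientation; "contact_force": force on the tool from outside, world axes, zero at the start; "moment": the same for the moment, N m; "grip_width": finger opening in mm; "finger_force": force on a finger pad.
Only numpy, scipy, OpenCV 4.12 (cv2) and the standard library are available. Lean on these libraries where they do the work, as an engineer would, in place of code of your own. Each camera call takes 0.05 s, during which the arm holds its last target. There are 200 camera calls.

## Working session

There is one attempt and no reset: what is moved stays moved. The work goes in short steps, Python scripts to look and compute and a shell command to move; the robot and the scene stay as the last step left them, time stands still between calls to the robot, and variables do not carry over. Pictures are saved under pics/ and viewed, at most 10 in all, crops included, and the job is handed in when it is done.

```bash
mkdir -p pics
cat > h.py <<'E'
from plant import *
import numpy as np, cv2
def ray(p,px):
    u=cv2.undistortPoints(np.array([[px]],float),np.array(p["intrinsics"],float),np.array(p["distortion"],float))[0,0]
    T=np.array(p["pose"],float); return T[:3,3],T[:3,:3]@np.array([u[0],u[1],1.])
def at_z(p,px,z):
    o,d=ray(p,px); return (o+d*(z-o[2])/d[2]).round(1)
def tri(*obs):
    A=np.zeros((3,3));b=np.zeros(3)
    for p,px in obs:
        o,d=ray(p,px);d=d/np.linalg.norm(d);M=np.eye(3)-np.outer(d,d);A+=M;b+=M@o
    return np.linalg.solve(A,b).round(1)
def proj(p,X):
    T=np.linalg.inv(np.array(p["pose"],float))
    return cv2.projectPoints(np.array([X],float),cv2.Rodrigues(T[:3,:3])[0],T[:3,3],np.array(p["intrinsics"],float),np.array(p["distortion"],float))[0][0,0].round(1)
def save(p,n): cv2.imwrite("pics/"+n+".png",cv2.cvtColor(p["color"],cv2.COLOR_RGB2BGR))
E
python3 - <<'E'
from h import *
t=capture("top");s=capture("side")
save(t,"top1");save(s,"side1")
Z=dict(vial_third=0,vial_tall=0,vial_small=0,empty_place=62,lever_knob=90,lever_pivot=50,two_dot_mark=50,shaker=0)
for n,z in Z.items():
    for nm,p in(("top",t),("side",s)):
        print(n,nm,[(np.round(r["centre"],1).tolist(),round(r["conf"],2),at_z(p,r["centre"],z).tolist()) for r in tip_of(p,n)][:6])
o=get_obs();print(o["time"],o["tool_pos"],o["tcp_rot"],o["grip_width"])
for p in(t,s):print(np.array(p["pose"])[:3,3])
E
```

```text
vial_third top [([189.7, 218.7], 0.55, [454.3, 340.3, 0.0]), ([281.3, 168.3], 0.55, [583.7, 120.7, 0.0]), ([211.5, 242.6], 0.43, [397.8, 285.2, 0.0])]
vial_third side [([303.3, 299.0], 0.8, [399.6, 280.1, 0.0]), ([268.1, 317.8], 0.78, [455.4, 345.0, 0.0])]
vial_tall top [([208.1, 163.9], 0.62, [589.8, 300.5, 0.0])]
vial_tall side [([213.4, 287.3], 0.82, [588.3, 306.0, 0.0])]
vial_small top [([186.5, 263.4], 0.51, [346.1, 343.8, 0.0])]
vial_small side [([214.2, 285.1], 0.68, [588.9, 300.1, 0.0]), ([320.6, 329.9], 0.6, [348.9, 342.0, 0.0])]
empty_place top [([280.1, 169.0], 0.75, [572.8, 124.2, 62.0])]
empty_place side [([251.9, 212.5], 0.79, [562.8, 126.1, 62.0])]
lever_knob top [([357.8, 162.0], 0.72, [589.0, -48.6, 90.0])]
lever_knob side [([263.9, 158.9], 0.56, [587.3, -39.8, 90.0])]
lever_pivot top [([368.4, 146.1], 0.71, [633.8, -80.5, 50.0])]
lever_pivot side [([255.9, 191.9], 0.65, [581.7, 41.9, 50.0]), ([247.2, 159.1], 0.56, [645.6, -76.8, 50.0])]
two_dot_mark top [([384.2, 178.1], 0.67, [559.7, -118.2, 50.0])]
two_dot_mark side [([281.1, 154.7], 0.9, [566.2, -122.6, 50.0])]
shaker top [([334.0, 172.9], 0.68, [575.8, -8.4, 0.0]), ([300.3, 169.3], 0.24, [582.5, 74.2, 0.0])]
shaker side [([263.4, 198.6], 0.61, [574.7, 5.9, 0.0])]
0.9 [ 221.18090268 -476.13684267  404.75536339] [ 3.14148195e+00 -1.24535893e-06  4.34820162e-01] 92.00296440722806
[ 432.46215752  132.20295924 1019.37766887]
[288.38319896 868.99497487 800.22112877]
```

View pics/top1.png

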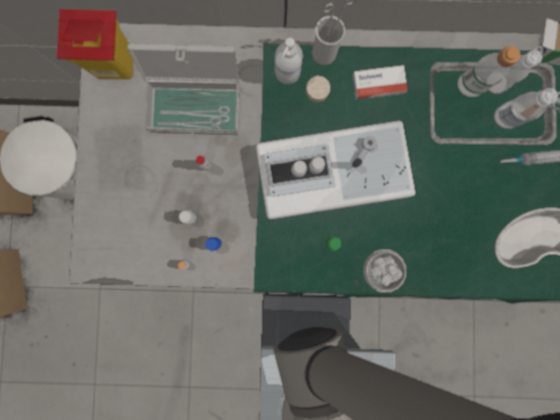

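View pics/side1.png

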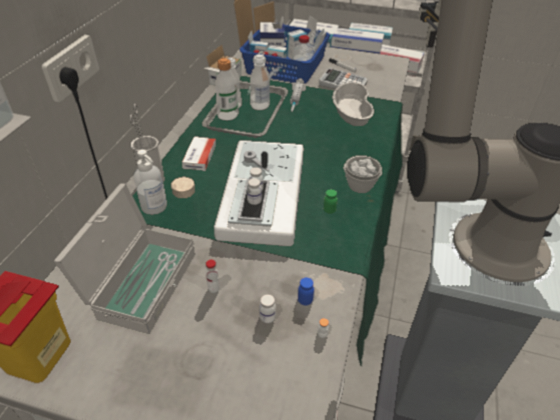

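The grey vial candidates on the table are the grey-capped one at top (189,218) / side (268,310) and the blue one at top (213,243) / side (306,292). The green one stands at top (335,243). The grey one fits vial_third; the blue and green ones are decoys. I'll confirm this in a crop.

Run:
```python
from h import *
t=capture("top");s=capture("side")
a=cv2.resize(t["color"][110:280,160:300],None,fx=2.8,fy=2.8,interpolation=3)
b=cv2.resize(t["color"][115:220,250:420],None,fx=2.3,fy=2.3,interpolation=3)
c=np.zeros((476,392+391,3),np.uint8);c[:,:392]=a;c[:b.shape[0],392:392+b.shape[1]]=b
d=cv2.resize(s["color"][250:350,190:345],None,fx=2.3,fy=2.3,interpolation=3);c[242:242+d.shape[0],392:392+d.shape[1]]=d
save({"color":c},"crop1")
B=lambda p,n:[(np.round(r["centre"],1),r["conf"]) for r in tip_of(p,n)]
for n in ("vial_third","vial_tall","vial_small","empty_place","lever_knob","lever_pivot","two_dot_mark","shaker","vial_row_a"):
    bt=B(t,n);bs=B(s,n)
    print(n)
    for x,cx in bt:
        for y,cy in bs:
            X=tri((t,x),(s,y));e=np.abs(proj(t,X)-x).max()+np.abs(proj(s,X)-y).max()
            if e<8: print("  ",x,y,round(cx,2),round(cy,2),X,e.round(1))
```

```text
vial_third
   [212.6 243. ] [308.4 299.5] 0.57 0.62 [392.9 281.3   3.1] 3.7
   [187.8 217.6] [269.7 316.8] 0.5 0.65 [454.6 344.    2.8] 2.0
   [383.3 175.3] [269.7 316.8] 0.29 0.65 [  716.1  -434.1 -1181. ] 7.8
vial_tall
   [205.6 163. ] [214.6 287.9] 0.73 0.78 [589.  306.1  -1.3] 2.7
vial_small
   [187.  263.9] [320.3 333.2] 0.51 0.65 [346.3 344.4  -7. ] 1.9
empty_place
   [278.  171.9] [252.2 215. ] 0.56 0.56 [564.2 128.2  56.2] 2.2
lever_knob
   [357.8 162.9] [264.4 157.1] 0.77 0.54 [588.  -48.7  89. ] 0.7
lever_pivot
   [368.5 145.7] [250.1 159.5] 0.69 0.57 [637.1 -80.9  47.4] 1.5
two_dot_mark
   [383.7 177.2] [280.3 154.5] 0.93 0.67 [ 563.5 -114.9   56.2] 2.1
shaker
   [332.9 173.2] [261.6 198.9] 0.69 0.9 [580.3  -6.9 -13.8] 2.7
vial_row_a
   [297.1 169. ] [256.8 201.3] 0.7 0.71 [569.8  84.   59.4] 3.8
   [297.1 169. ] [256.2 189.9] 0.7 0.64 [567.   86.4  96.4] 1.6
   [316.1 163.8] [256.8 201.3] 0.6 0.71 [588.6  35.9  13.9] 5.1
   [316.1 163.8] [256.2 189.9] 0.6 0.64 [584.9  40.3  54.9] 2.8
   [332.5 245.1] [330.3 208.9] 0.43 0.5 [ 4.016e+02 -7.800e+00 -4.000e-01] 1.6
   [335.2 172.6] [256.8 201.3] 0.36 0.71 [590.  -13.6 -31.3] 6.9
```

View pics/crop1.png

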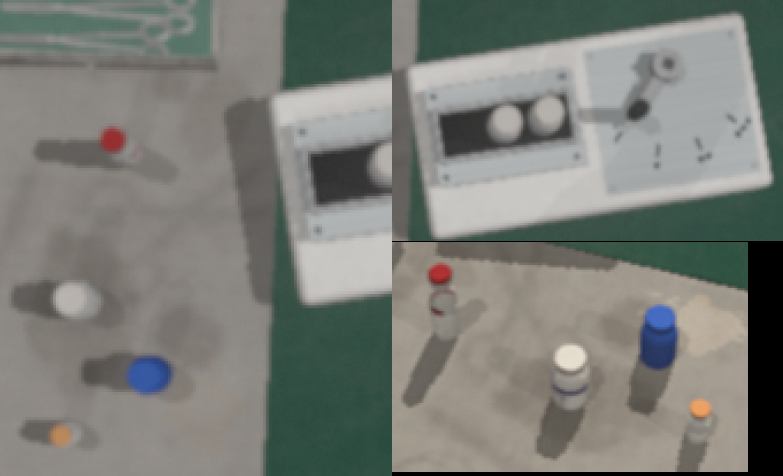

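The crop confirms it: the white/grey-capped vial at crop (570,375), top (189,218), is vial_third. Blue is the decoy. The two-dot mark is the third one at crop (702,150). The lever is at the plain mark. I'm starting the move with closing across the row (yaw about 1.73).

```bash
cat >> h.py <<'E'
def go(x,y,z,yaw=None):
    from scipy.spatial.transform import Rotation as Ro
    o=get_obs();R=Ro.from_euler("xyz",o["tcp_rot"]).as_matrix()
    d=R.T@(np.array([x,y,z])-o["tool_pos"]); cy=o["tcp_rot"][2]
    print("t",round(o["time"],2),"pos",np.round(o["tool_pos"],1),"rot",np.round(o["tcp_rot"],3),"shift mm",d.round(1),"spin",None if yaw is None else round(-(yaw-cy),3))
E
python3 -m inch '[[0.32,-0.266,0,-1.295,1],[0.32,-0.266,0,-1.295,1],[0.32,-0.266,0,-1.295,1],[0.32,-0.266,0,-1.295,1],[0.32,-0.266,0,-1.295,1],[0.32,-0.266,0,-1.295,1],[0.32,-0.266,0,-1.295,1],[0.32,-0.266,0,-1.295,1]]'
python3 -c "
from h import *
go(455,260,380,1.73)"
```

```text
time: 2.57
tool_pos: [364.2, -173.0, 405.0]
tcp_rot: [3.141, 0.0, 1.44]
contact_force: [1.3, -0.3, 1.1]
grip_width: 91.6
finger_force: 0.0
t 2.57 pos [ 364.2 -173.   405. ] rot [3.141 0.    1.44 ] shift mm [441.1  33.8  24.8] spin -0.29
```

```bash
python3 -m inch '[[0.44,0.034,0.02,-0.29,1],[0.44,0.034,0.02,-0.29,1],[0.44,0.034,0.02,-0.29,1],[0.44,0.034,0.02,-0.29,1],[0.44,0.034,0.02,-0.29,1],[0.44,0.034,0.02,-0.29,1],[0.44,0.034,0.02,-0.29,1],[0.44,0.034,0.02,-0.29,1]]'
python3 - <<'E'
from h import *
w=capture("wrist");save(w,"w1")
print(np.array(w["pose"])[:3].round(2))
for n,z in dict(vial_third=0,empty_place=62,lever_knob=90,lever_pivot=50,two_dot_mark=50,vial_row_a=62).items():
    print(n,[(np.round(r["centre"],1).tolist(),round(r["conf"],2),at_z(w,r["centre"],z).tolist()) for r in tip_of(w,n)][:5])
go(455,344,260,1.73)
E
```

```text
time: 3.23
tool_pos: [434.2, 152.8, 389.8]
tcp_rot: [3.141, 0.0, 1.725]
contact_force: [1.6, -1.1, -0.2]
grip_width: 91.7
finger_force: 0.0
[[ 9.9000e-01  1.5000e-01  4.0000e-02  4.2381e+02]
 [ 1.5000e-01 -9.5000e-01 -2.8000e-01  2.2810e+02]
 [ 0.0000e+00  2.8000e-01 -9.6000e-01  3.6862e+02]]
vial_third [([256.8, 45.8], 0.87, [396.0, 277.0, 0.0])]
empty_place [([409.8, 241.1], 0.75, [567.9, 121.7, 62.0])]
lever_knob []
lever_pivot []
two_dot_mark []
vial_row_a []
t 3.58 pos [434.3 149.4 389.7] rot [-3.141  0.     1.723] shift mm [189.2  50.1 129.6] spin -0.007
```

View pics/w1.png

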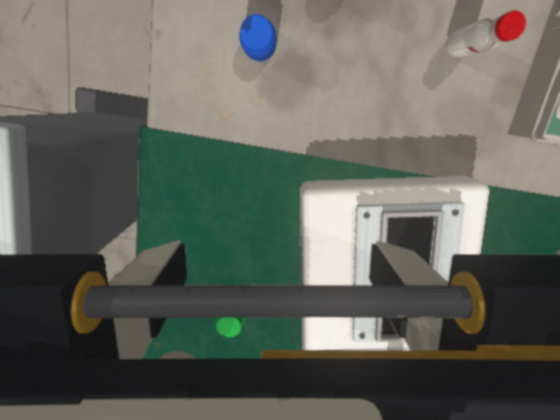

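```bash
python3 -m inch '[[0.11,0.005,0.06,-0.005,1],[0.11,0.005,0.06,-0.005,1],[0.11,0.005,0.06,-0.005,1],[0.11,0.005,0.06,-0.005,1]]'
python3 - <<'E'
from h import *
w=capture("wrist");save(w,"w2")
for n,z in dict(vial_third=0,empty_place=62).items():
    for r in tip_of(w,n): print(n,r["centre"],r["conf"],at_z(w,r["centre"],z))
    for r in trace(w,n):
        print(r["rect"],r["conf"])
go(455,344,340,1.73)
E
```

```text
time: 3.92
tool_pos: [421.2, 262.3, 326.5]
tcp_rot: [-3.137, -0.001, 1.73]
contact_force: [-1.5, -0.7, -0.9]
grip_width: 91.4
finger_force: 0.0
vial_third [254.1, 169.0] 0.96 [397.  277.7   0. ]
vial_third [335.2, 106.0] 0.68 [457.5 342.2   0. ]
[344.5, 104.2, 55.7, 47.9] 0.89
[252.6, 175.3, 43.1, 43.0] 0.67
[353.4, 334.5, 112.1, 31.4] 0.9
t 4.17 pos [423.  258.6 330.4] rot [3.14  0.    1.727] shift mm [79.4 44.9 -9.5] spin -0.003
```

View pics/w2.png

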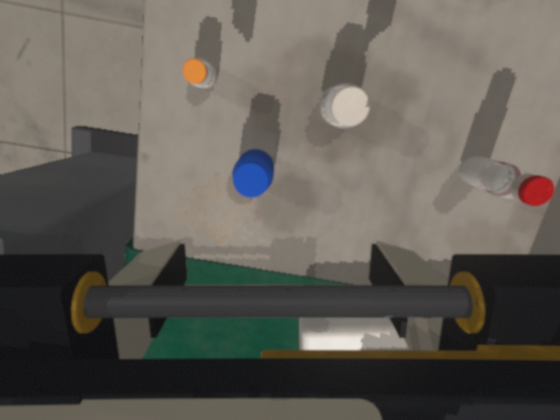

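```bash
python3 -m inch '[[0.079,0.046,0.04,-0.003,1],[0.079,0.046,0.04,-0.003,1],[0.079,0.046,0.04,-0.003,1],[0.079,0.046,0.05,-0.003,1],[0.079,0.046,0.05,-0.003,1],[0.079,0.046,0.05,-0.003,1]]'
python3 - <<'E'
from h import *
s=capture("side");t=capture("top")
for p in (s,t):
    for r in trace(p,"vial_third")[:3]: print(r["rect"],r["conf"])
    print([proj(p,[456.5,343,z]) for z in(0,28,56)])
go(456.5,343,191,1.73)
E
```

```text
time: 4.67
tool_pos: [455.4, 343.7, 279.6]
tcp_rot: [-3.14, 0.001, 1.731]
contact_force: [0.0, -0.4, -0.2]
grip_width: 91.8
finger_force: 0.0
[269.5, 311.0, 12.3, 31.6] 0.87
[307.4, 291.9, 15.9, 25.5] 0.76
[array([267.9, 316.8]), array([267.8, 308.5]), array([267.8, 299.8])]
[213.8, 243.2, 17.0, 17.1] 0.7
[array([188.6, 217.8]), array([186.2, 217.4]), array([183.6, 217. ])]
t 4.87 pos [455.5 344.3 280.7] rot [ 3.14  -0.     1.732] shift mm [-1.5  0.6 89.7] spin 0.002
```

```bash
python3 -m inch '[[-0.001,0,0.03,0,1],[-0.001,0,0.06,0,1],[-0.001,0,0.08,0,1],[-0.001,0,0.09,0,1],[-0.001,0,0.09,0,1],[-0.001,0,0.09,0,0.7],[-0.001,0,0.09,0,0.5],[-0.001,0,0.09,0,0.42]]'
python3 -m inch '[[0,0,0,0,0.38],[0,0,0,0,0.34],[0,0,0,0,0.3],[0,0,0,0,0.2],[0,0,0,0,0],[0,0,0,0,0],[0,0,0,0,0]]'
```

```text
time: 5.53
tool_pos: [456.0, 344.6, 191.2]
tcp_rot: [3.139, -0.001, 1.733]
contact_force: [0.1, 0.3, 0.5]
grip_width: 76.0
finger_force: 0.0
time: 6.12
tool_pos: [455.5, 344.3, 189.6]
tcp_rot: [3.142, 0.0, 1.733]
contact_force: [0.3, 0.3, 0.2]
grip_width: 33.0
finger_force: 30.0
```

```bash
python3 -m inch '[[0,0,-0.03,0,0],[0,0,-0.07,0,0],[0,0,-0.11,0,0],[-0.02,0.005,-0.14,0,0],[-0.05,0.013,-0.17,0,0],[-0.085,0.022,-0.18,0,0],[-0.12,0.031,-0.18,0,0],[-0.15,0.039,-0.18,0,0]]'
python3 -m inch '[[-0.03,0.008,0,0,0],[-0.055,0.014,0,0,0],[-0.055,0.014,0,0,0],[-0.055,0.014,0,0,0]]'
python3 - <<'E'
from h import *
w=capture("wrist");save(w,"w3")
for n,z in dict(empty_place=62,vial_row_a=62,lever_knob=90).items():
    for r in tip_of(w,n): print(n,r["centre"],r["conf"],at_z(w,r["centre"],z))
go(566,127,370,1.73)
E
```

```text
time: 6.78
tool_pos: [518.7, 200.8, 370.9]
tcp_rot: [3.139, 0.0, 1.733]
contact_force: [1.0, 0.6, -1.2]
grip_width: 32.8
finger_force: 30.0
time: 7.12
tool_pos: [541.2, 149.3, 369.3]
tcp_rot: [-3.141, -0.0, 1.73]
contact_force: [-0.1, -0.2, 0.7]
grip_width: 32.7
finger_force: 30.0
empty_place [298.9, 226.6] 0.71 [565.3 123.9  62. ]
vial_row_a [274.9, 251.1] 0.42 [548.   97.4  62. ]
t 7.32 pos [540.4 151.5 369.5] rot [-3.141 -0.     1.734] shift mm [-28.4  21.3  -0.5] spin 0.004
```

View pics/w3.png

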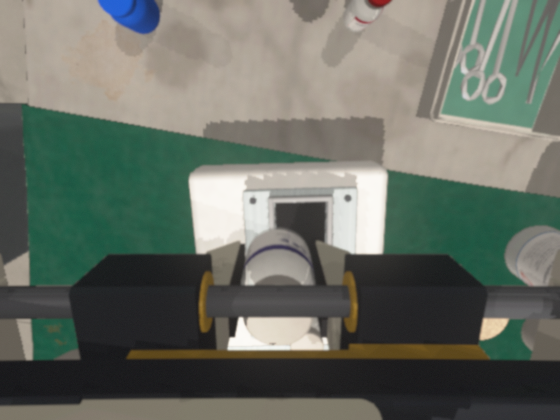

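Run:
```python
from h import *
w=capture("wrist");t=capture("top")
g=cv2.cvtColor(w["color"],cv2.COLOR_RGB2GRAY)
print("row215",list(zip(range(240,362,2),g[215,240:362:2].tolist())))
print("col300",list(zip(range(180,230),g[180:230,300].tolist())))
for px,z in [((253,201),62),((347,198),62),((192,168),50),((386,166),50)]: print(px,at_z(w,px,z))
# top: shaker mask -> min-area rect
m=trace(t,"shaker")[0]["pixels"].astype(np.uint8)
r=cv2.minAreaRect(cv2.findContours(m,0,2)[0][0]);c=[at_z(t,p,50) for p in cv2.boxPoints(r)]
print(np.array(c),np.mean(c,0))
```

```text
row215 [(240, 246), (242, 243), (244, 225), (246, 226), (248, 231), (250, 234), (252, 232), (254, 228), (256, 230), (258, 232), (260, 231), (262, 231), (264, 232), (266, 230), (268, 206), (270, 199), (272, 194), (274, 145), (276, 91), (278, 61), (280, 60), (282, 60), (284, 60), (286, 60), (288, 60), (290, 60), (292, 59), (294, 59), (296, 53), (298, 51), (300, 52), (302, 51), (304, 50), (306, 51), (308, 52), (310, 52), (312, 53), (314, 53), (316, 52), (318, 53), (320, 53), (322, 53), (324, 66), (326, 127), (328, 177), (330, 200), (332, 192), (334, 214), (336, 220), (338, 222), (340, 221), (342, 223), (344, 226), (346, 227), (348, 229), (350, 231), (352, 230), (354, 227), (356, 219), (358, 241), (360, 245)]
col300 [(180, 190), (181, 191), (182, 191), (183, 191), (184, 191), (185, 191), (186, 191), (187, 191), (188, 189), (189, 184), (190, 167), (191, 153), (192, 152), (193, 154), (194, 157), (195, 157), (196, 152), (197, 139), (198, 128), (199, 133), (200, 158), (201, 182), (202, 196), (203, 192), (204, 160), (205, 111), (206, 70), (207, 56), (208, 53), (209, 51), (210, 53), (211, 50), (212, 52), (213, 50), (214, 51), (215, 52), (216, 53), (217, 51), (218, 50), (219, 50), (220, 49), (221, 51), (222, 49), (223, 51), (224, 52), (225, 50), (226, 49), (227, 48), (228, 49), (229, 50)]
(253, 201) [521.4 142.9  62. ]
(347, 198) [600.8 158.6  62. ]
(192, 168) [464.4 160.4  50. ]
(386, 166) [630.9 189.4  50. ]
[[561.4 111.9  50. ]
 [567.4  74.7  50. ]
 [472.4  59.9  50. ]
 [466.4  96.8  50. ]] [516.9    85.825  50.   ]
```

Run:
```python
from h import *
w=capture("wrist");print(np.array(w["pose"])[:3,3])
for yaw in(.15,.165,.18):
    c,s=np.cos(yaw),np.sin(yaw);ex=np.array([c,s]);ey=np.array([-s,c])
    for n,px,z in [("L68",(275,215),68),("L62",(275,215),62),("R62",(325.5,215),62),("R68",(328.5,215),68),("E68",(300,204.7),68),("S1",(253,201),62),("S2",(347,198),62),("C1",(192,168),50),("C2",(386,166),50),("tip",(298.9,226.6),62)]:
        X=at_z(w,px,z)[:2];print(n,X,"u",(X@ex).round(1),"v",(X@ey).round(1),end="; ")
    print()
    for X in ([566,127],[569.8,84],[584.9,40.3],[637,-81],[563,-117],[588,-48.7]): X=np.array(X);print(X,(X@ex).round(1),(X@ey).round(1),end=" | ")
    print()
```

```text
[529.40713395 226.62277359 348.49426092]
L68 [542.1 135.2] u 556.2 v 52.7; L62 [542.4 133.2] u 556.2 v 50.6; R62 [585.9 140.4] u 600.3 v 51.3; R68 [587.2 142.6] u 601.9 v 53.2; E68 [561.5 147.7] u 577.3 v 62.1; S1 [521.6 142.7] u 537.1 v 63.2; S2 [601.  158.4] u 617.9 v 66.8; C1 [464.6 160.2] u 483.3 v 89.0; C2 [631.1 189.3] u 652.3 v 92.9; tip [564.9 126. ] u 577.4 v 40.2; 
[566 127] 578.6 41.0 | [569.8  84. ] 576.0 -2.1 | [584.9  40.3] 584.4 -47.6 | [637 -81] 617.7 -175.3 | [ 563 -117] 539.2 -199.8 | [588.  -48.7] 574.1 -136.0 | 
L68 [542.1 135.2] u 556.9 v 44.3; L62 [542.4 133.2] u 556.9 v 42.3; R62 [585.9 140.4] u 601.0 v 42.3; R68 [587.2 142.6] u 602.6 v 44.2; E68 [561.5 147.7] u 578.1 v 53.5; S1 [521.6 142.7] u 538.0 v 55.1; S2 [601.  158.4] u 618.9 v 57.5; C1 [464.6 160.2] u 484.6 v 81.7; C2 [631.1 189.3] u 653.6 v 83.1; tip [564.9 126. ] u 577.9 v 31.5; 
[566 127] 579.2 32.3 | [569.8  84. ] 575.9 -10.7 | [584.9  40.3] 583.6 -56.3 | [637 -81] 615.0 -184.5 | [ 563 -117] 536.1 -207.9 | [588.  -48.7] 572.0 -144.6 | 
L68 [542.1 135.2] u 557.5 v 36.0; L62 [542.4 133.2] u 557.5 v 33.9; R62 [585.9 140.4] u 601.6 v 33.2; R68 [587.2 142.6] u 603.2 v 35.2; E68 [561.5 147.7] u 578.9 v 44.8; S1 [521.6 142.7] u 538.7 v 47.0; S2 [601.  158.4] u 619.6 v 48.2; C1 [464.6 160.2] u 485.8 v 74.4; C2 [631.1 189.3] u 654.8 v 73.3; tip [564.9 126. ] u 578.3 v 22.8; 
[566 127] 579.6 23.6 | [569.8  84. ] 575.6 -19.4 | [584.9  40.3] 582.7 -65.1 | [637 -81] 612.2 -193.7 | [ 563 -117] 533.0 -215.9 | [588.  -48.7] 569.8 -153.2 |
```

```bash
python3 -m inch '[[-0.015,0.011,0,-0.006,0],[-0.0305,0.0215,0.02,-0.006,0],[-0.0305,0.0215,0.05,-0.006,0],[-0.0305,0.0215,0.06,-0.006,0],[-0.0305,0.0215,0.06,-0.006,0],[-0.0305,0.0215,0.06,-0.006,0]]'
python3 - <<'E'
from h import *
go(566.4,124.5,254,1.741)
E
```

```text
time: 8.02
tool_pos: [566.8, 124.4, 309.8]
tcp_rot: [-3.141, -0.0, 1.739]
contact_force: [-0.1, -0.4, 0.6]
grip_width: 32.7
finger_force: 30.0
t 8.02 pos [566.8 124.4 309.8] rot [-3.141 -0.     1.739] shift mm [ 0.1 -0.4 55.8] spin -0.002
```

```bash
python3 -m inch '[[0,0,0.015,0,0],[0,0,0.03,0,0],[0,0,0.042,0,0],[0,0,0.048,0,0],[0,0,0.048,0,0],[0,0,0.048,0,0]]'
python3 - <<'E'
from h import *
s=capture("side");t=capture("top")
a=cv2.resize(s["color"][150:250,200:310],None,fx=3.6,fy=3.6,interpolation=3)
b=cv2.resize(t["color"][115:215,255:365],None,fx=3.6,fy=3.6,interpolation=3)
save({"color":np.hstack([a,b])},"place1")
go(566.4,124.5,252,1.741)
E
```

```text
time: 8.52
tool_pos: [567.3, 124.2, 262.8]
tcp_rot: [3.14, 0.0, 1.739]
contact_force: [0.2, 0.3, -0.2]
grip_width: 32.5
finger_force: 30.0
t 8.62 pos [567.4 124.1 263. ] rot [3.139 0.    1.739] shift mm [ 0.6 -0.9 11. ] spin -0.002
```

View pics/place1.png

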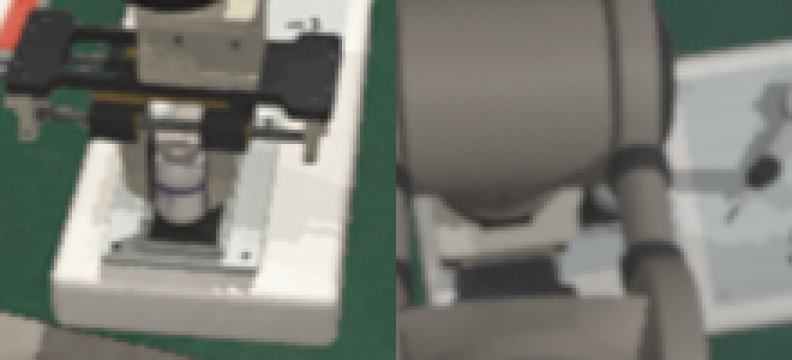

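The side view shows the held vial at (183,205) centred between the rails, with room to the end stop at row 240. I'm lowering it gently.

```bash
python3 -m inch '[[0,-0.001,0.004,0,0],[0,-0.001,0.007,0,0],[0,-0.001,0.009,0,0],[0,-0.001,0.009,0,0],[0,-0.001,0.009,0,0]]'
python3 -m inch '[[0,0,0.001,0,0],[0,0,0.001,0,0]]'
```

```text
time: 9.03
tool_pos: [566.0, 123.7, 252.4]
tcp_rot: [-3.141, 0.0, 1.739]
contact_force: [1.4, -0.3, -0.5]
grip_width: 32.5
finger_force: 30.0
time: 9.2
tool_pos: [566.1, 123.7, 251.6]
tcp_rot: [3.141, 0.0, 1.739]
contact_force: [-0.5, -0.0, 0.5]
grip_width: 32.8
finger_force: 30.0
```

```bash
python3 -m inch '[[0,0,0.0005,0,0],[0,0,0.001,0,0],[0,0,0.001,0,0]]'|grep -E "pos|force"; python3 -c "
from h import *
for i in range(3):
  capture('wrist');o=get_obs();print(o['contact_force'].round(1),o['tool_pos'].round(1))"
```

```text
tool_pos: [566.0, 123.7, 251.6]
contact_force: [-1.7, 0.2, 6.7]
finger_force: 30.0
[-2.4 -0.1  6.3] [566.  123.7 251.5]
[-2.7 -0.3  6.9] [566.  123.7 251.6]
[-1.8 -1.6  5.5] [566.  123.7 251.5]
```

Contact made. Opening in small steps.

```bash
python3 -m inch '[[0,0,-0.0005,0,0.2],[0,0,-0.0005,0,0.34],[0,0,-0.0005,0,0.38],[0,0,-0.0005,0,0.42],[0,0,-0.0005,0,0.48],[0,0,-0.0005,0,0.56],[0,0,-0.0005,0,0.66],[0,0,-0.0005,0,0.7]]'
python3 -m inch '[[0,0,0,0,0.7],[0,0,-0.01,0,0.7],[0,0,-0.03,0,0.7],[0,0,-0.06,0,0.7],[0,0,-0.1,0,0.7],[0,0,-0.1,0,0.7]]'
python3 - <<'E'
from h import *
go(580,0,350,1.741)
E
```

```text
time: 10.27
tool_pos: [566.0, 123.8, 250.9]
tcp_rot: [-3.141, 0.0, 1.739]
contact_force: [0.2, -0.6, 0.4]
grip_width: 59.5
finger_force: 0.0
time: 10.77
tool_pos: [567.4, 123.9, 359.5]
tcp_rot: [3.128, 0.001, 1.739]
contact_force: [2.3, 0.1, 0.6]
grip_width: 64.3
finger_force: 0.0
t 10.77 pos [567.4 123.9 359.5] rot [3.128e+00 1.000e-03 1.739e+00] shift mm [-124.3   -8.4    9.6] spin -0.002
```

```bash
python3 -m inch '[[-0.04,-0.004,-0.01,0,0.7],[-0.08,-0.008,-0.02,0,0.7],[-0.12,-0.012,-0.02,0,0.7],[-0.16,-0.017,-0.02,0,0.7],[-0.2,-0.021,-0.02,0,0.7],[-0.2,-0.021,-0.02,0,0.7],[-0.2,-0.021,-0.02,0,0.7]]'|grep pos
python3 - <<'E'
from h import *
w=capture("wrist");s=capture("side");t=capture("top")
a=cv2.resize(w["color"],(560,420))
b=cv2.resize(s["color"][140:250,210:310],None,fx=2.3,fy=2.3,interpolation=3);b=b[:,:230]
c=np.zeros((420,790,3),np.uint8);c[:,:560]=a;c[:b.shape[0],560:]=b
save({"color":c},"w4")
for p in(w,s,t):
  for n,z in dict(lever_knob=90,lever_pivot=50,two_dot_mark=50,vial_third=62).items():
    print(n,[(np.round(r["centre"],1).tolist(),round(r["conf"],2),at_z(p,r["centre"],z).tolist()) for r in tip_of(p,n)][:4])
E
```

```text
tool_pos: [578.6, -79.2, 371.6]
lever_knob [([301.2, 161.4], 0.6, [592.3, -43.5, 90.0])]
lever_pivot [([345.9, 199.6], 0.97, [642.2, -77.2, 50.0])]
two_dot_mark [([253.3, 226.6], 0.97, [563.4, -116.4, 50.0])]
vial_third []
lever_knob [([262.8, 159.1], 0.5, [589.6, -38.2, 90.0])]
lever_pivot [([248.8, 157.8], 0.75, [643.5, -83.5, 50.0])]
two_dot_mark [([281.5, 154.6], 0.82, [565.3, -123.3, 50.0]), ([254.2, 215.4], 0.31, [559.0, 121.7, 50.0])]
vial_third [([302.8, 300.1], 0.81, [391.3, 328.5, 62.0]), ([253.6, 210.2], 0.59, [561.5, 117.7, 62.0])]
lever_knob []
lever_pivot [([367.8, 143.7], 0.72, [639.4, -79.0, 50.0]), ([316.3, 163.2], 0.71, [590.4, 40.1, 50.0])]
two_dot_mark [([385.6, 175.8], 0.7, [565.2, -121.4, 50.0]), ([185.2, 263.7], 0.19, [349.5, 336.4, 50.0])]
vial_third [([280.6, 171.0], 0.5, [568.2, 122.9, 62.0]), ([213.9, 238.6], 0.49, [409.1, 270.8, 62.0])]
```

View pics/w4.png

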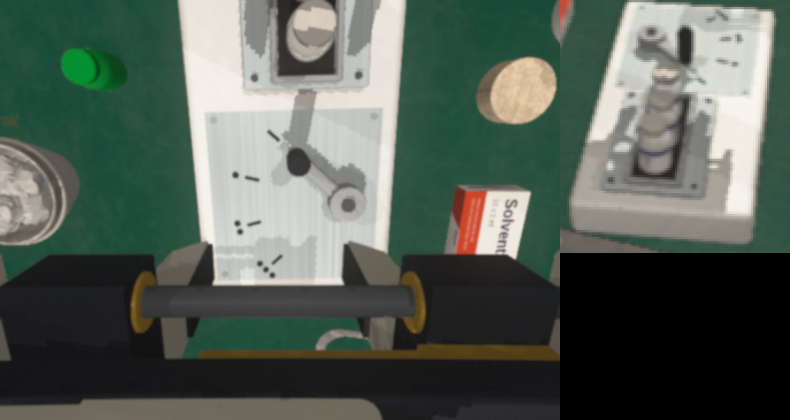

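The vials stand in a row of three (right crop). In the wrist view the knob is at (299,160) on the plain mark (274,136). The one-dot line is at (252,179), the two-dot line at (254,224), the three-dot line at (277,259) and the hub at (348,202).

Run:
```python
from h import *
w=capture("wrist")
P={k:at_z(w,px,z) for k,px,z in [("plain",(274,136),50),("m1",(252,179),50),("m2",(254,224),50),("m3",(277,259),50),("hub71",(348,203),71),("piv50",(345.9,199.6),50),("knob106",(298,157),106),("knob90",(301.2,161.4),90)]}
for k,v in P.items(): print(k,v)
from scipy.optimize import least_squares
# pivot+yaw from 4 marks on 85 mm circle at known angles
M=np.array([P[k][:2] for k in("plain","m1","m2","m3")]);A=np.array([.1,.6,1.1,1.6])
f=lambda q:(q[:2]+85*np.c_[np.cos(A+q[2]),np.sin(A+q[2])]-M).ravel()
r=least_squares(f,[640,-79,2.47]);q=r.x;print(q,r.fun.round(1))
for a in(.1,.35,.6,.85,1.1): print(a,(q[:2]+60*np.array([np.cos(a+q[2]),np.sin(a+q[2])])).round(1))
k=P["knob90"][:2]-q[:2];print("knob",np.hypot(*k),np.arctan2(k[1],k[0])-q[2])
go(592,-42,340,1.74)
```

```text
plain [568.8 -29.5  50. ]
m1 [555.7 -69.8  50. ]
m2 [ 563.7 -111.3   50. ]
m3 [ 590.4 -142.5   50. ]
hub71 [639.1 -72.   71. ]
piv50 [642.  -74.5  50. ]
knob106 [587.7 -35.9 106. ]
knob90 [592.  -41.1  90. ]
[640.61256665 -74.56113973   2.48249416] [-0.2  0.   0.1  0.3  0.   0.5  0.1 -0.7]
0.1 [589.7 -42.7]
0.35 [583.5 -56.3]
0.6 [580.7 -71. ]
0.85 [581.7 -85.9]
1.1 [ 586.4 -100.2]
knob 59.0155022675778 0.056252618409548205
t 12.15 pos [578.7 -76.9 371.1] rot [-3.142  0.     1.739] shift mm [32.2 18.9 31.1] spin -0.001
```

```bash
python3 -m inch '[[0.03,0.018,0,-1.34,0.5],[0.03,0.018,0,-1.34,0.5],[0.03,0.018,0,-1.34,0.5],[0.03,0.018,0,-1.34,0.5],[0.03,0.018,0,-1.34,0.5],[0.03,0.018,0,-1.34,0.5],[0.03,0.018,0,-1.34,0.5],[0.03,0.018,0,-1.34,0.5]]'|grep -E "pos|rot"
python3 -c "
from h import *
go(591,-44,271,3.08)"
```

```text
tool_pos: [591.5, -44.4, 371.1]
tcp_rot: [-3.142, 0.0, 2.745]
t 12.82 pos [591.5 -44.4 371.1] rot [-3.142  0.     2.745] shift mm [  0.6   0.2 100.1] spin -0.335
```

```bash
python3 -m inch '[[0,0,0.03,-0.335,0.5],[0,0,0.06,-0.335,0.5],[0,0,0.07,-0.335,0.5],[0,0,0.07,-0.335,0.5],[0,0,0.07,-0.335,0.5]]'|grep -E "pos|rot"
python3 - <<'E'
from h import *
w=capture("wrist")
s=capture("side")
a=w["color"]
b=cv2.resize(s["color"][120:200,220:300],None,fx=2.8,fy=2.8,interpolation=3)
c=np.zeros((420,784,3),np.uint8);c[:,:560]=a;c[:224,560:]=b
save({"color":c},"w5")
for n,z in dict(lever_knob=90,lever_pivot=50,two_dot_mark=50).items():
    print(n,[(np.round(r["centre"],1).tolist(),round(r["conf"],2),at_z(w,r["centre"],z).tolist()) for r in tip_of(w,n)][:4])
go(591,-44,253,3.08)
E
```

```text
tool_pos: [591.6, -44.5, 301.0]
tcp_rot: [3.142, -0.001, 3.071]
lever_knob [([280.3, 232.6], 0.67, [590.1, -42.7, 90.0])]
lever_pivot [([240.3, 277.4], 0.85, [638.6, -75.4, 50.0])]
two_dot_mark [([173.9, 184.3], 0.67, [565.2, -113.3, 50.0]), ([413.4, 195.5], 0.52, [584.8, 49.5, 50.0])]
t 13.48 pos [591.7 -44.5 302.5] rot [-3.141e+00  2.000e-03  3.073e+00] shift mm [ 0.9  0.4 49.5] spin -0.007
```

View pics/w5.png

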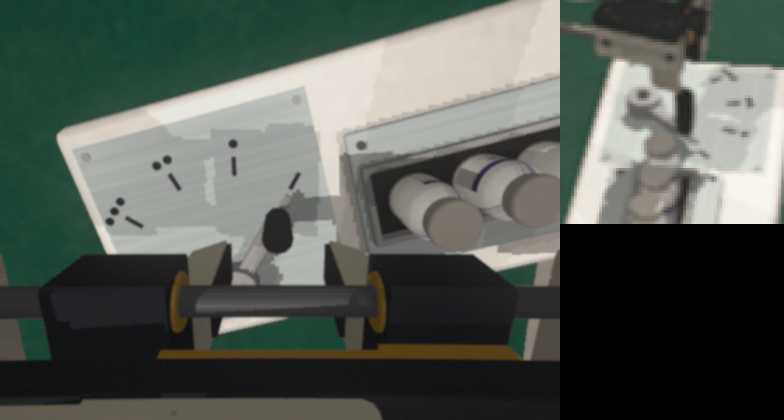

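```bash
python3 -m inch '[[0.001,0.0005,0.02,-0.007,0.5],[0.001,0.0005,0.04,-0.007,0.5],[0.001,0.0005,0.049,-0.007,0.5],[0.001,0.0005,0.049,-0.007,0.5],[0.001,0.0005,0.049,-0.007,0.35],[0.001,0.0005,0.049,-0.007,0.22],[0.001,0.0005,0.049,-0.007,0.22],[0.001,0.0005,0.049,-0.007,0.22]]'
python3 -m inch '[[0,0,0,0,0.22],[0,0,0,0,0.22],[0,0,0,0,0.22]]'
```

```text
time: 14.15
tool_pos: [590.8, -43.9, 253.2]
tcp_rot: [-3.141, 0.002, 3.081]
contact_force: [0.1, 1.2, 0.1]
grip_width: 24.1
finger_force: 0.0
time: 14.4
tool_pos: [590.5, -43.8, 252.4]
tcp_rot: [-3.141, 0.0, 3.081]
contact_force: [0.4, -0.3, -0.2]
grip_width: 20.1
finger_force: 0.0
```

```bash
python3 -m inch '[[0.004,-0.007,0,0,0.22],[0.0065,-0.0145,0,0,0.22],[0.008,-0.022,0,0,0.22],[0.0085,-0.029,0,0,0.22],[0.008,-0.037,0,0,0.22],[0.0065,-0.044,0,0,0.22],[0.004,-0.051,0,0,0.22],[0.002,-0.056,0,0,0.22]]'
python3 -m inch '[[-0.001,-0.0025,0,0,0.22],[-0.001,-0.0025,0,0,0.22],[-0.001,-0.0025,0,0,0.22]]'
python3 - <<'E'
from h import *
s=capture("side");w=capture("wrist");save(w,"w6")
for p in(s,w):
  for n,z in dict(lever_knob=90,lever_pivot=50,two_dot_mark=50).items():
    print(n,[(np.round(r["centre"],1).tolist(),round(r["conf"],2),at_z(p,r["centre"],z).tolist()) for r in tip_of(p,n)][:4])
E
```

```text
time: 15.07
tool_pos: [585.4, -100.8, 252.2]
tcp_rot: [-3.141, 0.001, 3.08]
contact_force: [-1.2, 1.5, 0.5]
grip_width: 20.1
finger_force: 0.6
time: 15.32
tool_pos: [586.1, -102.4, 252.1]
tcp_rot: [-3.141, 0.001, 3.081]
contact_force: [0.1, -0.4, 1.1]
grip_width: 20.3
finger_force: 0.0
lever_knob [([276.0, 143.7], 0.61, [577.5, -111.9, 90.0]), ([323.7, 333.4], 0.53, [335.4, 406.5, 90.0])]
lever_pivot [([250.0, 160.1], 0.81, [637.2, -74.9, 50.0])]
two_dot_mark [([283.4, 157.6], 0.56, [556.7, -112.0, 50.0]), ([319.8, 331.6], 0.5, [345.7, 378.8, 50.0])]
lever_knob [([277.9, 275.4], 0.68, [586.6, -102.0, 90.0])]
lever_pivot []
two_dot_mark [([255.6, 204.3], 0.56, [564.1, -112.8, 50.0])]
```

View pics/w6.png

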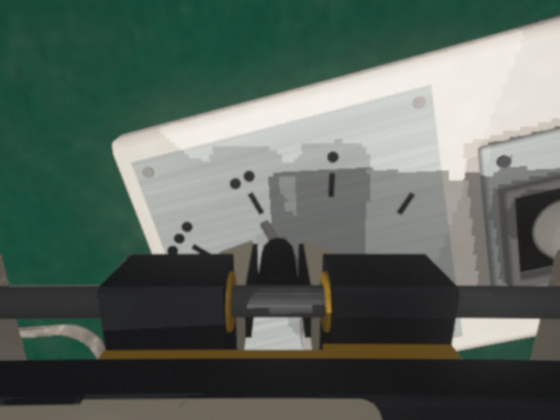

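The wrist view shows the lever tip at (266,225) and the two-dot line from (250,195) to (262,213), nearly in line. I'm letting go, rising and checking numerically.

```bash
python3 -m inch '[[0,0,0,0,0.26],[0,0,0,0,0.35],[0,0,0,0,0.5],[0,0,0,0,0.5],[0,0,-0.03,0,0.5],[0,0,-0.06,0,0.5],[0,0,-0.09,0,0.5],[0,0,-0.09,0,0.5]]'
python3 -m inch '[[0.02,0,-0.02,0,0.5],[0.04,0,-0.03,0,0.5],[0.04,0,-0.03,0,0.5],[0.04,0,-0.03,0,0.5]]' |grep pos
python3 - <<'E'
from h import *
ang=lambda a,b:np.arctan2(b[1]-a[1],b[0]-a[0])%(2*np.pi)
for i in range(3):
  w=capture("wrist");g={}
  for n,z in dict(lever_knob=90,lever_pivot=50,two_dot_mark=50).items():
    r=tip_of(w,n)
    if r: g[n]=at_z(w,r[0]["centre"],z);print(n,np.round(r[0]["centre"],1),round(r[0]["conf"],2),g[n])
  if len(g)==3: print("knob",ang(g["lever_pivot"],g["lever_knob"]),"mark",ang(g["lever_pivot"],g["two_dot_mark"]))
  # dark pixels on panel: marks / knob blobs
gr=cv2.cvtColor(w["color"],cv2.COLOR_RGB2GRAY)
n,l,st,ce=cv2.connectedComponentsWithStats((gr[:235]<70).astype(np.uint8))
for k in range(1,n):
    if 12<st[k,4]<1500: 
        ys,xs=np.nonzero(l==k); v=cv2.fitLine(np.c_[xs,ys].astype(np.float32),2,0,.01,.01).ravel()
        print(st[k].tolist(),ce[k].round(1),v[:2].round(2),at_z(w,ce[k],50))
cv2.imwrite("/tmp/x.png",gr)
E
```

```text
time: 16.38
tool_pos: [587.1, -102.5, 348.5]
tcp_rot: [-3.139, 0.011, 3.081]
contact_force: [1.2, -0.6, 0.9]
grip_width: 45.8
finger_force: 0.0
tool_pos: [545.7, -99.7, 372.7]
lever_knob [278.9 249.6] 0.85 [ 587.3 -101.4   90. ]
two_dot_mark [266.8 210.7] 0.84 [ 565.8 -111.1   50. ]
lever_knob [279.1 247.6] 0.63 [ 584.9 -100.9   90. ]
lever_pivot [309.7 284.5] 0.8 [642.7 -74.5  50. ]
two_dot_mark [262.9 212.7] 0.74 [ 567.  -114.5   50. ]
knob 3.5700435362041003 mark 3.627702523733691
lever_knob [278.4 249.1] 0.71 [ 586.2 -101.5   90. ]
lever_pivot [307.4 281.4] 0.93 [639.3 -76.6  50. ]
two_dot_mark [264.6 211.3] 0.64 [ 565.7 -112.8   50. ]
knob 3.5800739521933034 mark 3.598697280716519
[131, 0, 7, 7, 19] [133.9   2.9] [0.73 0.68] [ 392.3 -200.6   50. ]
[140, 0, 8, 3, 14] [143.7   0.6] [0.99 0.13] [ 391.2 -192.9   50. ]
[151, 0, 9, 5, 27] [155.2   1.7] [0.96 0.27] [ 392.4 -184.2   50. ]
[415, 0, 35, 15, 328] [431.1   5. ] [ 1.   -0.03] [408.   26.9  50. ]
[543, 28, 17, 19, 190] [553.   37.3] [ 0.44 -0.9 ] [437.5 122.4  50. ]
[403, 41, 10, 5, 35] [407.7  43. ] [ 1.   -0.02] [433.3  10.
[... 361 characters left out ...]
9, 13, 12, 64] [303.3  94. ] [ 0.74 -0.67] [466.2 -73.5  50. ]
[292, 100, 6, 6, 15] [294.7 102.8] [ 0.72 -0.69] [472.7 -80.9  50. ]
[116, 112, 6, 8, 15] [118.2 115.3] [0.56 0.83] [ 474.  -229.2   50. ]
[143, 146, 6, 7, 18] [145.6 148.3] [0.49 0.87] [ 502.5 -211.1   50. ]
[147, 148, 18, 11, 83] [155.  153.7] [1.   0.05] [ 507.6 -203.8   50. ]
[139, 179, 13, 12, 62] [144.4 185. ] [0.58 0.82] [ 534.7 -217.7   50. ]
[490, 201, 20, 20, 61] [496.8 210. ] [ 0.68 -0.73] [577.3  96.5  50. ]
[0, 221, 18, 14, 174] [  7.4 229.1] [0.96 0.28] [ 568.2 -348.4   50. ]
[271, 231, 13, 4, 40] [277.6 232.8] [ 1.   -0.06] [ 587.4 -102.3   50. ]
[149, 232, 9, 3, 16] [152.6 233.2] [1.   0.02] [ 580.5 -218.    50. ]
```

Run:
```python
from h import *
from scipy.optimize import least_squares
w=capture("wrist");gr=cv2.cvtColor(w["color"],cv2.COLOR_RGB2GRAY)
bh=cv2.morphologyEx(gr,cv2.MORPH_BLACKHAT,np.ones((13,13),np.uint8))
n,l,st,ce=cv2.connectedComponentsWithStats((bh>45).astype(np.uint8))
for k in range(1,n):
    x=at_z(w,ce[k],50)
    if 8<st[k,4]<400 and abs(np.hypot(x[0]-640,x[1]+76)-88)<22 and x[0]<645: print(st[k].tolist(),ce[k].round(1),x,np.hypot(x[0]-640,x[1]+76).round(1))
K=[];Pv=[]
for i in range(6):
    w=capture("wrist")
    for n,z,L in(("lever_knob",90,K),("lever_pivot",50,Pv)):
        r=tip_of(w,n)
        if r:L.append(at_z(w,r[0]["centre"],z))
    for r in trace(w,"lever_knob")[:1]:
        m=r["pixels"]; print("mask",m.sum(),r["rect"])
print(np.median(K,0),np.median(Pv,0),len(K),len(Pv))
np.save("/tmp/m.npy",m)
for y in range(200,262,3):
    x=np.nonzero(m[y])[0]
    if len(x):print(y,x.min(),x.max(),gr[y,250:300:3].tolist())
```

```text
[307, 179, 7, 7, 39] [309.9 181.6] [540.7 -70.6  50. ] 99.4
[258, 190, 6, 6, 32] [260.5 192.5] [ 548.  -115.3   50. ] 100.0
[308, 191, 4, 14, 54] [309.5 197.5] [555.3 -71.5  50. ] 84.8
[249, 194, 7, 7, 38] [252.1 197.1] [ 551.7 -123.2   50. ] 100.1
[260, 203, 9, 13, 54] [264.3 208.8] [ 563.5 -113.    50. ] 85.0
[350, 203, 9, 13, 55] [353.9 208.8] [568.5 -31.5  50. ] 84.2
[394, 212, 4, 7, 25] [395.4 214.9] [576.6   6.2  50. ] 103.8
[277, 216, 4, 5, 14] [278.8 217.5] [ 572.6 -100.3   50. ] 71.6
[220, 220, 7, 7, 37] [222.8 222.8] [ 574.5 -152.2   50. ] 100.5
[215, 227, 7, 7, 37] [217.8 229.8] [ 581.1 -157.6   50. ] 100.6
[211, 234, 6, 7, 34] [213.5 237.3] [ 588.3 -162.4   50. ] 100.7
[226, 234, 13, 9, 54] [231.9 238.1] [ 590.1 -145.3   50. ] 85.4
[221, 241, 6, 2, 9] [223.7 241.7] [ 593.3 -153.4   50. ] 90.4
[221, 245, 10, 21, 152] [226.2 256.2] [ 608.2 -152.5   50. ] 82.8
mask 1448 [295.8, 253.8, 55.3, 68.6]
mask 1374 [296.8, 253.9, 56.3, 65.5]
mask 1445 [296.1, 254.2, 52.9, 65.5]
mask 1414 [296.1, 251.9, 56.2, 66.2]
mask 1408 [295.4, 252.6, 52.1, 64.2]
mask 1383 [296.4, 253.2, 54.1, 63
[... 660 characters left out ...]
, 220, 220, 144, 54, 51, 54, 53, 51, 65, 143, 153, 153, 153]
242 268 289 [219, 219, 220, 218, 217, 216, 119, 53, 52, 52, 52, 52, 56, 124, 152, 152, 150]
245 267 291 [217, 216, 217, 217, 218, 218, 95, 52, 53, 53, 53, 51, 55, 130, 142, 150, 151]
248 267 293 [219, 220, 221, 222, 221, 216, 83, 55, 54, 55, 54, 52, 52, 148, 129, 148, 152]
251 267 294 [222, 222, 221, 220, 218, 197, 74, 58, 57, 55, 55, 53, 51, 153, 155, 140, 150]
254 267 295 [219, 219, 217, 217, 217, 193, 69, 58, 56, 54, 53, 55, 51, 156, 178, 133, 144]
257 268 297 [215, 216, 218, 219, 216, 207, 94, 54, 54, 54, 54, 55, 59, 173, 187, 163, 133]
260 270 299 [220, 221, 220, 220, 213, 206, 163, 67, 54, 54, 54, 53, 115, 186, 189, 182, 142]
```

Run:
```python
from h import *
w=capture("wrist");gr=cv2.cvtColor(w["color"],cv2.COLOR_RGB2GRAY)
m=((gr<100)&(np.indices(gr.shape)[1]>255)&(np.indices(gr.shape)[1]<300)&(np.indices(gr.shape)[0]>225)&(np.indices(gr.shape)[0]<266)).astype(np.uint8)
m[:225]=0
n,l,st,ce=cv2.connectedComponentsWithStats(m);k=1+st[1:,4].argmax();print(st[k],ce[k])
import math
for a in(.35,.40,.43,.45,.47,.50):
    d=np.array([-math.cos(a),-math.sin(a)]);c=np.array([640,-76])+60*d
    pts=np.array([proj(w,[c[0]+9*math.cos(t),c[1]+9*math.sin(t),z]) for z in(67,106) for t in np.linspace(0,6.28,40)])
    h=np.zeros(gr.shape,np.uint8);cv2.fillConvexPoly(h,cv2.convexHull(pts.round().astype(np.int32)),1)
    h[266:]=0
    tip=[*(np.array([640,-76])+76*d),62]
    ys,xs=np.nonzero(h);print(a,"hull",xs.min(),xs.max(),ys.min(),"mean",xs.mean().round(1),ys.mean().round(1),"IoU",round((h&m).sum()/(h|m).sum(),3),"tip",proj(w,tip))
```

```text
[268 230  20  34 584] [277.64212329 246.85958904]
0.35 hull 273 296 226 mean 284.3 245.5 IoU 0.456 tip [276.6 217.6]
0.4 hull 270 293 227 mean 281.2 246.8 IoU 0.634 tip [272.7 219.3]
0.43 hull 268 291 228 mean 279.2 247.4 IoU 0.735 tip [270.4 220.5]
0.45 hull 266 289 228 mean 277.7 247.8 IoU 0.74 tip [268.9 221.2]
0.47 hull 265 288 229 mean 276.5 248.1 IoU 0.74 tip [267.4 222. ]
0.5 hull 263 286 230 mean 274.7 248.8 IoU 0.675 tip [265.3 223.3]
```

Run:
```python
from h import *
s=capture("side")
print([(np.round(r["rect"]).tolist(),round(r["conf"],2)) for r in look_for(s,"vial_row_b")])
print(get_obs()["time"],close_job())
```

```text
[([257.0, 192.0, 12.0, 19.0], 0.72), ([332.0, 199.0, 7.0, 24.0], 0.68), ([260.0, 193.0, 89.0, 105.0], 0.43)]
the job is handed in; nothing more can be done
18.7167 None
```

The job is handed in at 18.7 s: the grey vial stands upright in the left-end place, and the lever was then swung to within about 0.01 rad of the two-dot mark and released. The two row vials were still standing just before the swing; the last side check picked out only one of them.

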